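Lock the full sharps container and exchange it for the fresh one

TASK

The sharps container in the trolley bracket is full: push its closure slide fully home over the aperture, to the end stop, before you lift the container. Then exchange the two containers: stand the full one upright on the steel exchange tray, and seat the fresh one from the tray squarely down in the bracket with its slide left open. Keep both upright, and leave the amber bottle and the cream jar that stand between bracket and tray where they are.

Things in the scene. Friction and masses are not known exactly. Their poses are not given: they have to be found in the camera images.
- used: the full sharps container, in the bracket at the start; 0.4-0.65 kg. Yellow body 118 (x) x 54 (y) mm, 70 mm high, below a white lid whose skirt is 124 x 60 mm and spans heights 70-102 mm (lid top 102). Origin: centre of underside, z up. Aperture 49 x 34 mm, with syringes in it, in the lid's +x half. Lift it by pinching the skirt across its 60 mm width, at mid-length.
- used_grip (a point): top centre of the thumb grip on the full container's closure slide, 122.5 mm above the container's underside; 29 mm to the -x side of its middle when open. The grip is an upright grey ridge, 10 mm thick along x, 40 mm wide along y, standing 17 mm above the slide's flat plate, whose top is 3.5 mm above the lid. Guide rails beside the plate are 5 mm high.
- used_slide (a joint): travel of the full container's closure slide along the container's +x: 0 = open, 0.054 m = end stop, aperture closed. Starts between 0 and 0.02. About 1.5 N of friction; stays where it is left.
- fresh: the fresh, empty sharps container, on the exchange tray at the start; 0.15-0.25 kg. Same shape, sizes, origin and axes as the full one; nothing in its aperture.
- fresh_grip (a point): top centre of the thumb grip on the fresh container's slide: same geometry as the other.
- fresh_slide (a joint): travel of the fresh container's slide: 0 = open (its start; leave it so), 0.054 m = end stop.
- bracket: white sheet-steel bracket, fixed. Base plate 170 (x) x 110 (y) x 4 mm; upright cradle on it 126 (x) x 62 (y) mm inside, 4 mm clear all round a container's body; end walls 50, side walls 36 mm high, flared lips above them to 60 and 46. Origin: centre of underside. A seated container stands 4 mm above it, along its x; it may rock a few mm when its slide is pushed.
- tray: the stainless exchange tray, fixed, 180 (x) x 240 (y) x 18 mm with 4 mm walls and floor; inside 172 x 232 mm. Origin: centre of its underside; floor 4 mm above it. The fresh container stands in its -y half, about 60 mm off centre, roughly along the tray's x; the +y half is free.
- vial: bystander: amber bottle, 42 mm across, 85 mm high, standing between bracket and tray; origin: centre of its underside.
- jar: bystander: white cream jar, 66 mm across, 50 mm high, standing between bracket and tray on the robot's side; origin: centre of its underside.

How it is judged:
By the outcome, as a careful person would: the job done as asked, in the order asked, and still so for the second after the job is handed in, with the robot touching nothing.
It also fails if it takes over 64 s, if anything falls off the work surface, if the arm or the gripper's body presses on something with over 40 N, if the wrist force passes 120 N, or if a joint passes its speed limit or range.

ROBOT

A 6-joint arm with a two-finger parallel gripper is mounted at the origin on the work surface. World frame = base frame: x ahead of the robot, y to its left, z up, the work surface at z = 0. Lengths are in m, angles in rad, forces in N, time in s.
With the tool pointing down it reaches from about 0.35 to 0.975 m from the base axis. Payload 4.9 kg.
Tool frame: the origin (TCP) lies at the very end of the fingers, on their centre line; the grasp point (between the pads) lies 19 mm behind it; z points along the fingers, y is the line along which they close (so a half turn about z gives the same grasp; the last joint's range is limited). The gripper opens to 85 mm and grips with 20 to 120 N. Pads are 22 mm wide; open, the fingers measure 114 mm over their backs; the gripper's body (76 mm by 85 mm) begins 54 mm behind the grasp point. The pads swing forward as they close: fully open they stand 13 mm farther back than shut.
Start: joints at [0.986, 0.053, 1.613, -0, 1.476, -0.119], TCP at [0.281, 0.558, 0.231] pointing down, gripper open.
Joint ranges: [-3.01, 3.01], [-1.01, 2.22], [0.06, 2.58], [-1.02, 4.17], [0.09, 2.62], [-3.14, 3.14]. Speed limits (rad/s): [2.57, 2.57, 3.14, 3.14, 3.14, 3.14].

INTERFACE

Orientations are given as a rotation vector (axis times angle).
In Python, from station import get_obs, get_image, get_calibration, finish_job gives the robot as it stands.
- The arm moves only by the tool servo_tool, never from a script. Its argument "increments" is a list of rows, each a list of 5 numbers: the opening, from 0 (shut) to 1 (fully open), then the shift along the tool's x, y, z in mm, then the turn about the tool's z in degrees. In form: [[jaw, tx, ty, tz, spin], ...]. A call has 1 to 12 rows; each row shifts and turns the commanded pose from where the row before left it, along the tool's axes as they then stand; what a row does not reach is not made up. A row lasts 1/8 s, in which the tool goes at most 62.5 mm and 10.7 degrees, less where a joint would pass 70% of its speed; a pose out of reach is approached as far as the arm can. A call is refused whole if a number of a shift passes 62.5 or a number of a turn 10.7, either way. A call with a gripper value outside its range is refused whole. The fingers move at their own pace and stop on an object; "force" is the grip in N (left out, the last holds). Time passes only in rows, so rows that do not move let the fingers close. It gives the time, the measured TCP pose, the force, the opening and the grip force at its end, in the units of the state.
- get_obs(): the state, without advancing time (a new reading comes with each control period).
- get_image(name): name is "scene" or "top" or "wrist"; returns the picture (384x512x3 uint8, red, green, blue); there is no depth.
- get_calibration(name): a dict with "fx", "fy", "cx", "cy" (pixels), "dist_coeffs" ([k1, k2, p1, p2, k3] as OpenCV has them; the pictures are not rectified), "R" (3x3) and "t" (3): a world point X has camera coordinates R X + t; the wrist camera has in their place "mount" (4x4, takes a point from camera to tool coordinates, whose origin is the TCP and whose axes are the flange's). Camera axes: x right, y down, z forward; pixel columns grow to the right and rows downward; lengths in m; the calibration is good to about 2 mm. A picture is of the moment at which its call begins: read the wrist's pose just before it. get_calibration takes no time and is no camera call.
- finish_job(): hands the job in; it is judged then, once.
The state is a dict: "t": time; "q": joint angles; "dq": joint speeds; "effort": joint torques, N m; "tool_pos": TCP position; "tool_rot": TCP orientation; "contact_force": force on the tool from outside, world axes, zero at the start; "wrist_torque": the same for the moment, N m; "opening": finger opening in m; "grip_force": force on a finger pad.
Only numpy, scipy, OpenCV 4.12 (cv2) and the standard library are available. Lean on these libraries where they do the work, as an engineer would, in place of code of your own. Each camera call takes 0.05 s, during which the arm holds its last target. There are 200 camera calls.

## Working session

There is one attempt and no reset: what is moved stays moved. The work goes in short steps, Python scripts to look and compute and a tool call to move; the robot and the scene stay as the last step left them, time stands still between calls to the robot, and variables do not carry over. Pictures are saved under pics/ and viewed, at most 10 in all, crops included, and the job is handed in when it is done.

Besides the shell and the picture viewer there is one more tool, called after ">>>" as name([rows], argument=value, ...), one row to a line, values as JSON. servo_tool: Moves the arm, as the interface text tells. Its arguments: {"type":"object","properties":{"increments":{"type":"array"},"force":{"type":"number"}},"required":["increments"]}

```bash
mkdir -p pics; python3 - <<'E'
from station import *
import cv2,numpy as np
o=get_obs();print({k:np.round(v,3).tolist() for k,v in o.items()})
a=[]
for n in("scene","top"):
    im=get_image(n);cv2.imwrite(f"pics/{n}0.png",im[:,:,::-1]);c=get_calibration(n);print(n,c)
w=get_image("wrist");cv2.imwrite("pics/wrist0.png",w[:,:,::-1]);print(get_calibration("wrist"))
E
```

```text
{'t': 0.0, 'q': [0.986, 0.053, 1.614, 0.0, 1.476, -0.119], 'dq': [-0.0, -0.001, 0.001, 0.0, -0.0, 0.0], 'effort': [-0.002, -39.367, -37.019, -0.0, 0.007, -0.0], 'tool_pos': [0.28, 0.558, 0.23], 'tool_rot': [-0.725, -3.056, 0.003], 'contact_force': [0.672, 0.15, -0.198], 'wrist_torque': [-0.027, 0.058, -0.04], 'grip_force': 0.0, 'opening': 0.085}
scene {'fx': 445.6177117430626, 'fy': 445.6177117430626, 'cx': 251.1224223216475, 'cy': 192.04851145045248, 'dist_coeffs': array([-0.0922594,  0.       ,  0.       ,  0.       ,  0.       ]), 'R': array([[-0.73244985,  0.68062494,  0.01633737],
       [ 0.50951304,  0.56390942, -0.6499251 ],
       [-0.45156803, -0.46771344, -0.75982265]]), 't': array([ 0.4002566 , -0.18606535,  1.28597614])}
top {'fx': 398.38721801886305, 'fy': 398.38721801886305, 'cx': 259.18176058818216, 'cy': 192.74132466006245, 'dist_coeffs': array([-0.11210968,  0.        ,  0.        ,  0.        ,  0.        ]), 'R': array([[ 0.02296488, -0.99948544,  0.0223936 ],
       [-0.9979333 , -0.02426237, -0.05950178],
       [ 0.06001448, -0.02098086, -0.99797699]]), 't': array([-0.04073996,  0.52587776,  0.99875718])}
{'fx': 306.72777781707276, 'fy': 306.72777781707276, 'cx': 251.31535793682085, 'cy': 192.85793235861826, 'dist_coeffs': array([0.02349054, 0.        , 0.        , 0.        , 0.        ]), 'mount': array([[ 7.65545163e-05, -9.53286392e-01, -3.02067953e-01,
         7.75653568e-02],
       [ 9.99999729e-01, -1.48174569e-04,  7.21053965e-04,
        -7.36477213e-04],
       [-7.32129722e-04, -3.02067927e-01,  9.53286123e-01,
        -1.43286311e-01],
       [ 0.00000000e+00,  0.00000000e+00,  0.00000000e+00,
         1.00000000e+00]])}
```

View pics/scene0.png

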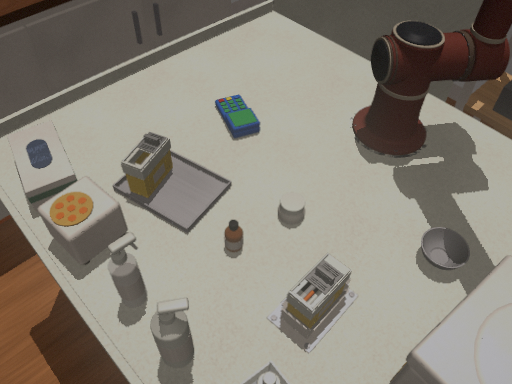

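View pics/top0.png

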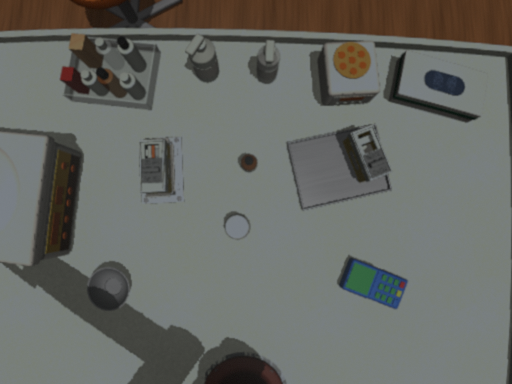

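The top view shows the used container at about (153,165) and its bracket plate at about (163,170). The vial is at (248,162), the jar at (237,226), the tray at (338,168) and the fresh container at (370,152). Both apertures point to image-up, which is +x. Next I'll zoom in on the corners.

```bash
python3 - <<'E'
import cv2,numpy as np
s=cv2.imread("pics/scene0.png");t=cv2.imread("pics/top0.png")
def c(im,u,v,w,h):
    k=cv2.resize(im[v:v+h,u:u+w],(400,300),interpolation=cv2.INTER_CUBIC)
    for i in range(0,w,10): cv2.putText(k,str(u+i),(i*400//w,8),0,.28,(0,0,255),1);cv2.line(k,(i*400//w,10),(i*400//w,16),(0,0,255),1)
    for i in range(0,h,10): cv2.putText(k,str(v+i),(0,i*300//h+3),0,.28,(0,0,255),1);cv2.line(k,(18,i*300//h),(24,i*300//h),(0,0,255),1)
    return k
m=np.vstack([np.hstack([c(t,110,125,100,75+0),c(t,280,115,120,90+0)]),np.hstack([c(s,260,245,120,90),c(s,110,125,120,90)])])
cv2.imwrite("pics/m1.png",m)
E
```

```text
(no output)
```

View pics/m1.png

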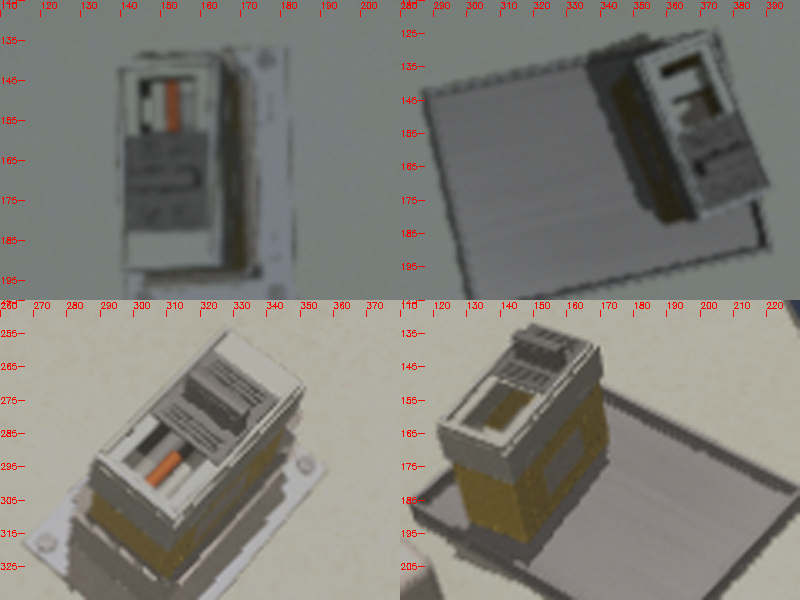

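The montage shows both lids' four corners in both views, for example used lid top-view (139.5,138.2) to (164.5,192), fresh lid (351,132) to (390,171). The used slide is open by about mid-lid, and the tray's free half is on the +y side. Now I'll triangulate.

```bash
cat >h.py <<'E'
from station import *
import cv2,numpy as np
from scipy.spatial.transform import Rotation as Ro
def ray(n,uv,pose=None):
    c=get_calibration(n);K=np.array([[c["fx"],0,c["cx"]],[0,c["fy"],c["cy"]],[0,0,1]])
    p=cv2.undistortPoints(np.array(uv,float).reshape(-1,1,2),K,c["dist_coeffs"]).reshape(-1,2)
    d=np.c_[p,np.ones(len(p))]
    if n=="wrist":
        R=Ro.from_rotvec(pose[1]).as_matrix();M=c["mount"]
        return R@M[:3,3]+np.array(pose[0]),d@M[:3,:3].T@R.T
    return -c["R"].T@c["t"],d@c["R"]
def plane(n,uv,z,pose=None):
    o,d=ray(n,uv,pose);return o+d*((z-o[2])/d[:,2])[:,None]
def tri(a,b):
    (o1,d1),(o2,d2)=a,b;out=[]
    for x,y in zip(d1,d2):
        s=np.linalg.lstsq(np.c_[x,-y],o2-o1,rcond=None)[0]
        p,q=o1+s[0]*x,o2+s[1]*y;out.append(np.r_[(p+q)/2,np.linalg.norm(p-q)])
    return np.array(out)
def wp():
    o=get_obs();return o["tool_pos"],o["tool_rot"]
E
python3 - <<'E'
from h import *
np.set_printoptions(precision=4,suppress=True)
U=dict(s=[(312.5,313.4),(287.6,293.6),(350.9,270.5),(328.4,254)],t=[(139.5,138.2),(165.5,138.2),(140.5,192.5),(164.5,192)])
F=dict(s=[(143,170),(121.4,162.5),(170.6,139.1),(149,132.5)],t=[(351.1,132.1),(373.6,124.6),(370,178.9),(390.4,171.1)])
for n,A in(("used",U),("fresh",F)):
    P=tri(ray("scene",A["s"]),ray("top",A["t"]));print(n,P,P.mean(0));d=P[0]+P[1]-P[2]-P[3];print("yaw",np.degrees(np.arctan2(d[1],d[0])))
    for k,c in(("s","scene"),("t","top")):
        Q=plane(c,A[k],P[:,2].mean());d=Q[0]+Q[1]-Q[2]-Q[3];print(c,Q.mean(0),np.degrees(np.arctan2(d[1],d[0])))
print("trayrim",plane("top",[(287.2,142.6),(302,207),(388.6,190)],.018),"bracket",plane("top",[(182,137),(184,202)],.004),plane("scene",[(266.6,317),(357.5,294.5)],.004))
print("vial",plane("top",[(248,162)],.085),"jar",plane("top",[(237,226)],.05))
print("used grip",tri(ray("scene",[(325,268)]),ray("top",[(149,169)])))
E
```

```text
used [[0.6418 0.2595 0.1068 0.0035]
 [0.6439 0.1993 0.1007 0.0041]
 [0.5159 0.2507 0.1012 0.0017]
 [0.5184 0.1949 0.0988 0.001 ]] [0.58   0.2261 0.1018 0.0026]
yaw 3.0026549969570926
scene [0.5798 0.2266 0.1018] 3.5450533855667383
top [0.5805 0.2257 0.1018] 2.4845306126568465
fresh [[ 0.6682 -0.2387  0.109   0.0053]
 [ 0.6902 -0.2954  0.1053  0.003 ]
 [ 0.5581 -0.2851  0.1048  0.0069]
 [ 0.5811 -0.3383  0.1038  0.0011]] [ 0.6244 -0.2894  0.1057  0.0041]
yaw 22.161421042682093
scene [ 0.6235 -0.2876  0.1057] 21.517917153314635
top [ 0.6258 -0.2907  0.1057] 21.4064838107677
trayrim [[ 0.6575 -0.0974  0.018 ]
 [ 0.4929 -0.1382  0.018 ]
 [ 0.5419 -0.3638  0.018 ]] bracket [[0.668  0.1759 0.004 ]
 [0.4989 0.1644 0.004 ]] [[0.6698 0.1787 0.004 ]
 [0.4932 0.2731 0.004 ]]
vial [[0.5953 0.0015 0.085 ]] jar [[0.4417 0.0249 0.05  ]]
used grip [[0.5681 0.2233 0.1361 0.0029]]
```

>>> servo_tool([
  [0,-44.5,-24.6,0,0],
  [0,-44.5,-24.6,0,0],
  [0,-44.5,-24.6,0,0],
  [0,-44.5,-24.6,0,0],
  [0,-44.5,-24.6,0,0],
  [0,-44.5,-24.6,0,0],
  [0,-44.5,-24.6,0,0],
  [0,-44.5,-24.6,0,0],
  [0,0,0,0,-10],
  [0,0,0,0,-10],
  [0,0,0,0,-10],
  [0,0,0,0,0],
], force=40)

```text
t: 1.65
tool_pos: [0.5102, 0.2226, 0.2309]
tool_rot: [0.087, -3.14, 0.0]
contact_force: [-0.7, 0.8, -1.0]
opening: -0.0003
grip_force: 0.0
```

```bash
python3 - <<'E'
from h import *
p=wp();w=get_image("wrist");np.savez("w1.npz",p=p[0],r=p[1])
print(p,get_obs()["contact_force"])
k=cv2.resize(w[:,:,::-1],(800,600),interpolation=cv2.INTER_CUBIC)
cv2.imwrite("pics/w1.png",k);cv2.imwrite("pics/w1raw.png",w[:,:,::-1])
E
```

```text
(array([0.51020173, 0.22255199, 0.23091391]), array([ 8.74157229e-02, -3.13971758e+00,  2.69713295e-04])) [0.09625069 0.33272667 0.54429636]
```

View pics/w1.png

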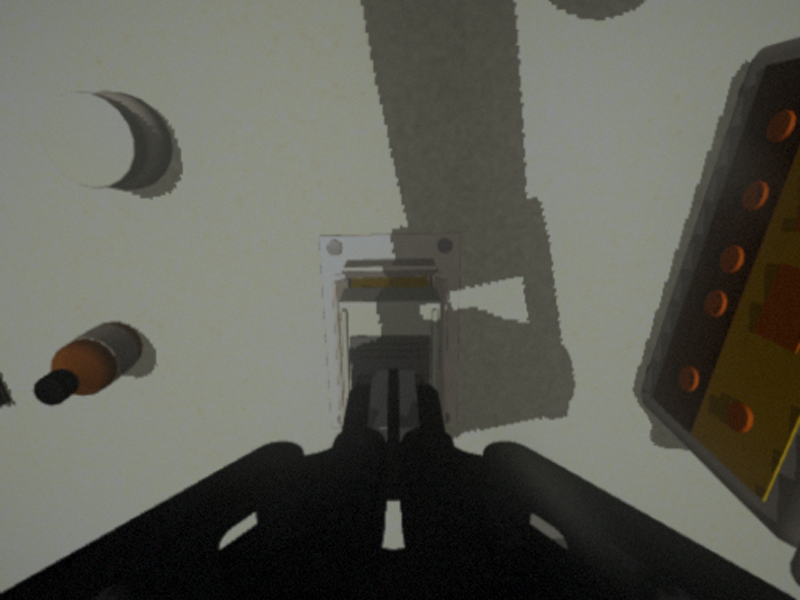

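The wrist view looks back over the bracket. The lid's -x edge runs (338,302)–(445,302) in the enlarged picture, and the bracket plate's -x edge runs (320,235)–(463,235). The closed fingers are at about (395,375).

```bash
python3 - <<'E'
from h import *
np.set_printoptions(precision=4,suppress=True)
d=np.load("w1.npz");p=(d["p"],d["r"])
f=lambda L:np.array(L)/1.5625
print("lid",plane("wrist",f([(338,302),(445,302)]),.106,p))
print("plate",plane("wrist",f([(320,235),(463,235)]),.004,p))
# two-view lid corner heights wrist+top
print(tri(ray("wrist",f([(445,302),(338,302)]),p),ray("top",[(140.5,192.5),(164.5,192)])))
# ridge in top: print row profile of the used lid
t=cv2.imread("pics/top0.png",0).astype(int);print(t[136:196,144:158].mean(1).astype(int).tolist())
c=np.array([.580,.226]);a=np.radians(3.3)
for n in("top","scene"):
    C=get_calibration(n);K=np.array([[C["fx"],0,C["cx"]],[0,C["fy"],C["cy"]],[0,0,1]])
    P=[[*(c+s*np.array([np.cos(a),np.sin(a)])),.1265] for s in(-.029,-.019,-.009)]
    print(n,cv2.projectPoints(np.array(P),cv2.Rodrigues(C["R"])[0],C["t"],K,C["dist_coeffs"])[0].reshape(-1,2))
E
```

```text
lid [[0.5195 0.1906 0.106 ]
 [0.516  0.2533 0.106 ]]
plate [[0.4988 0.1652 0.004 ]
 [0.4926 0.2759 0.004 ]]
[[0.5161 0.2523 0.1031 0.0031]
 [0.517  0.1916 0.1146 0.0006]]
[122, 113, 91, 93, 111, 109, 114, 107, 76, 70, 84, 85, 84, 89, 96, 98, 97, 97, 97, 93, 84, 74, 68, 68, 67, 66, 65, 66, 68, 70, 65, 62, 68, 73, 73, 65, 60, 67, 73, 73, 70, 67, 67, 68, 68, 70, 83, 108, 121, 123, 123, 123, 122, 123, 122, 109, 80, 71, 81, 89]
top [[149.8311 176.5223]
 [149.7649 172.1652]
 [149.7017 167.8156]]
scene [[331.3609 265.7119]
 [328.1334 269.0201]
 [324.867  272.3648]]
```

>>> servo_tool([
  [0,0,0,50,0],
  [0,0,0,50,0],
  [0,0,0,14,0],
  [0,-10,0,0,0],
  [0,-10,0,0,0],
  [0,-8,0,0,0],
  [0,-5,0,0,0],
  [0,-5,0,0,0],
  [0,-5,0,0,0],
])

```text
t: 2.82
tool_pos: [0.5533, 0.2252, 0.1173]
tool_rot: [0.091, -3.139, 0.0]
contact_force: [-1.4, 0.6, 0.5]
opening: -0.0003
grip_force: 0.8
```

>>> servo_tool([
  [0,-5,0,0,0],
  [0,-5,0,0,0],
  [0,-5,0,0,0],
  [0,-5,0,0,0],
])

```text
t: 3.32
tool_pos: [0.5735, 0.2265, 0.1172]
tool_rot: [0.091, -3.14, -0.0]
contact_force: [-1.3, 0.8, 1.5]
opening: 0.0002
grip_force: 0.8
```

>>> servo_tool([
  [0,-4,0,0,0],
  [0,-4,0,0,0],
  [0,-3,0,0,0],
  [0,-2,0,0,0],
])

```text
t: 3.82
tool_pos: [0.5864, 0.2271, 0.1172]
tool_rot: [0.091, -3.14, -0.0]
contact_force: [-1.7, 2.3, 0.3]
opening: 0.0003
grip_force: 0.8
```

>>> servo_tool([
  [0,-2,0,0,0],
  [0,-2,0,0,0],
  [0,0,0,0,0],
])

```text
t: 4.2
tool_pos: [0.5902, 0.2273, 0.1173]
tool_rot: [0.091, -3.14, -0.0]
contact_force: [-3.4, 0.9, 0.7]
opening: -0.0001
grip_force: 1.1
```

>>> servo_tool([
  [0,-2,0,0,0],
  [0,-2,0,0,0],
  [0,0,0,0,0],
])

```text
t: 4.58
tool_pos: [0.5945, 0.2274, 0.1175]
tool_rot: [-0.091, 3.14, -0.0]
contact_force: [-3.5, 0.6, 1.8]
opening: -0.0
grip_force: 1.5
```

>>> servo_tool([
  [0,-2,0,0,0],
  [0,-1,0,0,0],
  [0,0,0,0,0],
  [0,0,0,0,0],
])

```text
t: 5.08
tool_pos: [0.597, 0.2272, 0.1173]
tool_rot: [0.091, -3.139, 0.001]
contact_force: [-5.1, -1.9, 3.2]
opening: 0.0003
grip_force: 2.5
```

>>> servo_tool([
  [0,15,0,0,0],
  [0,30,0,0,0],
  [0,40,0,-40,0],
  [0,30,0,-40,0],
  [0,0,0,0,0],
])

```text
t: 5.7
tool_pos: [0.4831, 0.222, 0.2017]
tool_rot: [-0.092, 3.131, 0.004]
contact_force: [-0.4, 0.1, -0.5]
opening: 0.0001
grip_force: 0.0
```

```bash
python3 - <<'E'
from h import *
w=get_image("top");s=get_image("scene");p=wp();print(p)
r=get_image("wrist")
f=lambda im,u,v:cv2.resize(im[v:v+90,u:u+120,::-1],(400,300),interpolation=cv2.INTER_CUBIC)
k=np.hstack([f(w,100,120),f(s,260,245)])
cv2.imwrite("pics/m2.png",np.vstack([k,np.hstack([cv2.resize(r[:,:,::-1],(400,300)),f(r,195,165)])]))
E
```

```text
(array([0.48241145, 0.22123723, 0.19757244]), array([-9.12110053e-02,  3.13795701e+00,  9.57812495e-04]))
```

View pics/m2.png

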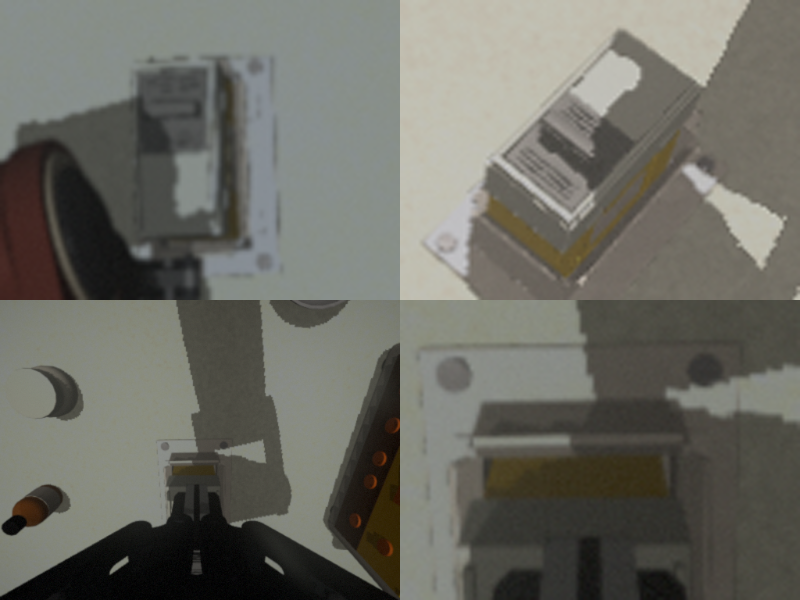

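The two overviews show the aperture covered, the grip in the +x half, and the container still upright in the bracket. Next comes the lift.

>>> servo_tool([
  [1,-33,-1,0,0],
  [1,-33,0,0,0],
  [1,-33,0,0,0],
  [1,-1,0,0,0],
  [1,0,0,0,0],
  [1,0,0,40,0],
  [1,0,0,40,0],
  [1,0,0,35,0],
  [1,0,0,12,0],
  [1,0,0,0,0],
])

```text
t: 7.1
tool_pos: [0.5815, 0.2258, 0.0698]
tool_rot: [0.091, -3.139, 0.0]
contact_force: [0.6, 0.5, -0.1]
opening: 0.0855
grip_force: 0.0
```

>>> servo_tool([
  [0,0,0,0,0],
  [0,0,0,0,0],
  [0,0,0,0,0],
  [0,0,0,0,0],
  [0,0,0,0,0],
  [0,0,0,0,0],
], force=50)

```text
t: 7.85
tool_pos: [0.584, 0.2258, 0.0729]
tool_rot: [-0.091, 3.137, -0.0]
contact_force: [-0.6, -2.3, 7.1]
opening: 0.059
grip_force: 55.6
```

>>> servo_tool([
  [0,0,0,-10,0],
  [0,0,0,-20,0],
  [0,0,0,-30,0],
  [0,0,0,0,0],
])

```text
t: 8.35
tool_pos: [0.5846, 0.2266, 0.1344]
tool_rot: [-0.091, 3.133, 0.003]
contact_force: [0.7, 0.0, -4.4]
opening: 0.0594
grip_force: 55.2
```

>>> servo_tool([
  [0,0,0,-35,0],
  [0,0,0,-35,0],
  [0,0,0,0,0],
])

```text
t: 8.72
tool_pos: [0.584, 0.2264, 0.2032]
tool_rot: [-0.091, 3.134, 0.002]
contact_force: [-0.2, 0.4, -5.0]
opening: 0.0594
grip_force: 56.7
```

```bash
python3 - <<'E'
from h import *
o=get_obs();print(o["tool_pos"],o["contact_force"],o["wrist_torque"],o["opening"])
w=get_image("top");s=get_image("scene")
f=lambda im,u,v:cv2.resize(im[v:v+150,u:u+200,::-1],(400,300),interpolation=cv2.INTER_CUBIC)
cv2.imwrite("pics/m3.png",np.hstack([f(w,80,100),f(s,240,160)]))
E
```

```text
[0.58403198 0.22640525 0.20320254] [-0.22180859  0.38567497 -4.95569537] [-0.03386435 -0.03070547 -0.11861238] 0.05935793022118106
```

View pics/m3.png

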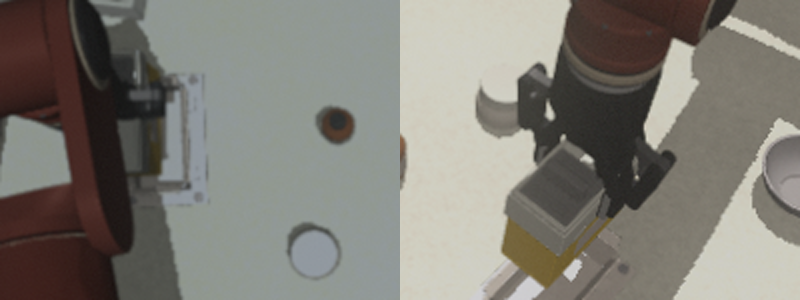

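The container hangs upright in the gripper, clear of the bracket, with the vial and jar undisturbed. Next I'll check the tray corners from the scene view and work out the transfer.

```bash
python3 - <<'E'
from h import *
np.set_printoptions(precision=4,suppress=True)
S=plane("scene",[(230,184.5),(184,226),(114.5,186)],.018);T=plane("top",[(302,207),(287.5,142.5),(388.8,189.5)],.018)
print(S,T)
a=np.degrees(np.arctan2(*(S[1]-S[0])[1::-1])),np.degrees(np.arctan2(*(T[1]-T[0])[1::-1]));print("yaw",a)
for th,P in zip(a,(S,T)):
    th=np.radians(th);ex=np.array([np.cos(th),np.sin(th)]);ey=np.array([-ex[1],ex[0]])
    print("freecentre",(P[0]+P[1])[:2]/2-ey*.060)
p=wp();R=Ro.from_rotvec(p[1]).as_matrix();print("tool delta",R.T@(np.array([.587,-.174,p[0][2]])-p[0]),"toolx ang",np.degrees(np.arctan2(R[1,0],R[0,0])))
E
```

```text
[[ 0.4966 -0.1314  0.018 ]
 [ 0.6593 -0.1063  0.018 ]
 [ 0.7135 -0.3207  0.018 ]] [[ 0.4929 -0.1382  0.018 ]
 [ 0.6578 -0.0981  0.018 ]
 [ 0.5432 -0.3643  0.018 ]]
yaw (np.float64(8.76640383258008), np.float64(13.64291465785687))
freecentre [ 0.5871 -0.1781]
freecentre [ 0.5895 -0.1764]
tool delta [ 0.0177 -0.3993  0.0002] toolx ang -176.68508716286829
```

>>> servo_tool([
  [0,2,-25,0,0],
  [0,2,-40,0,0],
  [0,2,-50,0,0],
  [0,2,-50,0,0],
  [0,2,-50,0,0],
  [0,2,-50,0,0],
  [0,2,-50,0,0],
  [0,2,-46,0,0],
  [0,1,-40,0,0],
  [0,0,0,0,-5],
  [0,0,0,0,-4],
  [0,0,0,0,0],
])

```text
t: 10.32
tool_pos: [0.5871, -0.175, 0.1969]
tool_rot: [0.335, -3.119, -0.004]
contact_force: [-0.2, 0.5, -4.6]
opening: 0.0594
grip_force: 57.2
```

>>> servo_tool([
  [0,0,0,40,0],
  [0,0,0,40,0],
  [0,0,0,20,0],
  [0,0,0,0,0],
])

```text
t: 10.82
tool_pos: [0.5868, -0.1746, 0.0975]
tool_rot: [0.336, -3.119, -0.004]
contact_force: [-1.3, -0.6, -4.6]
opening: 0.0592
grip_force: 57.3
```

>>> servo_tool([
  [0,0,0,12,0],
  [0,0,0,7,0],
  [0,0,0,2,0],
  [0,0,0,0,0],
])

```text
t: 11.32
tool_pos: [0.5887, -0.1756, 0.0795]
tool_rot: [-0.337, 3.123, -0.0]
contact_force: [0.1, 0.2, -4.5]
opening: 0.0592
grip_force: 57.3
```

>>> servo_tool([
  [0,0,0,2,0],
  [0,0,0,1,0],
  [0,0,0,0,0],
])

```text
t: 11.7
tool_pos: [0.5885, -0.1754, 0.0763]
tool_rot: [0.337, -3.123, -0.0]
contact_force: [0.5, -0.3, -4.8]
opening: 0.0596
grip_force: 57.3
```

>>> servo_tool([
  [0,0,0,2,0],
  [0,0,0,1,0],
  [0,0,0,0,0],
])

```text
t: 12.08
tool_pos: [0.5885, -0.1755, 0.0732]
tool_rot: [0.337, -3.123, -0.0]
contact_force: [-0.1, 0.1, -5.4]
opening: 0.0595
grip_force: 57.4
```

>>> servo_tool([
  [0,0,0,1,0],
  [0,0,0,0,0],
])

```text
t: 12.32
tool_pos: [0.5887, -0.1756, 0.073]
tool_rot: [-0.337, 3.123, -0.0]
contact_force: [-2.3, 0.7, 1.1]
opening: 0.0592
grip_force: 57.7
```

>>> servo_tool([
  [1,0,0,0,0],
  [1,0,0,0,0],
  [1,0,0,0,0],
  [1,0,0,-40,0],
  [1,0,0,-45,0],
  [1,0,0,-45,0],
  [1,0,0,0,0],
])

```text
t: 13.2
tool_pos: [0.5913, -0.1766, 0.2084]
tool_rot: [-0.336, 3.114, -0.008]
contact_force: [-0.7, 0.1, -0.2]
opening: 0.0853
grip_force: 0.0
```

>>> servo_tool([
  [1,40,0,-10,0],
  [1,40,0,-10,0],
  [1,40,-20,-20,0],
  [1,0,-30,0,0],
  [1,0,-20,0,0],
  [1,0,0,0,0],
  [1,0,0,0,0],
])

```text
t: 14.08
tool_pos: [0.4862, -0.2687, 0.2412]
tool_rot: [0.338, -3.122, -0.003]
contact_force: [-0.8, 0.4, -0.2]
opening: 0.0854
grip_force: 0.0
```

```bash
python3 - <<'E'
from h import *
p=wp();w=get_image("wrist");np.savez("w2.npz",p=p[0],r=p[1]);s=get_image("scene");t=get_image("top")
cv2.imwrite("pics/s2raw.png",s[:,:,::-1]);cv2.imwrite("pics/t2raw.png",t[:,:,::-1]);cv2.imwrite("pics/w2raw.png",w[:,:,::-1])
a=cv2.resize(w[:,:,::-1],(480,360),interpolation=cv2.INTER_CUBIC)
b=cv2.resize(s[115:235,100:260,::-1],(320,240),interpolation=cv2.INTER_CUBIC);c=cv2.resize(t[110:220,270:410,::-1],(800,600),interpolation=cv2.INTER_CUBIC)[:240,:1]
m=np.zeros((600,800,3),np.uint8);m[:360,:480]=a;m[:240,480:]=b;m[360:,:480]=cv2.resize(w[150:270,150:390,::-1],(480,240),interpolation=cv2.INTER_CUBIC);m[360:600,480:]=cv2.resize(t[110:215,270:410,::-1],(320,240),interpolation=cv2.INTER_CUBIC)
cv2.imwrite("pics/m4.png",m);print(p)
E
```

```text
(array([ 0.48617437, -0.26869458,  0.24121587]), array([ 3.37629233e-01, -3.12203398e+00, -2.74714201e-03]))
```

View pics/m4.png

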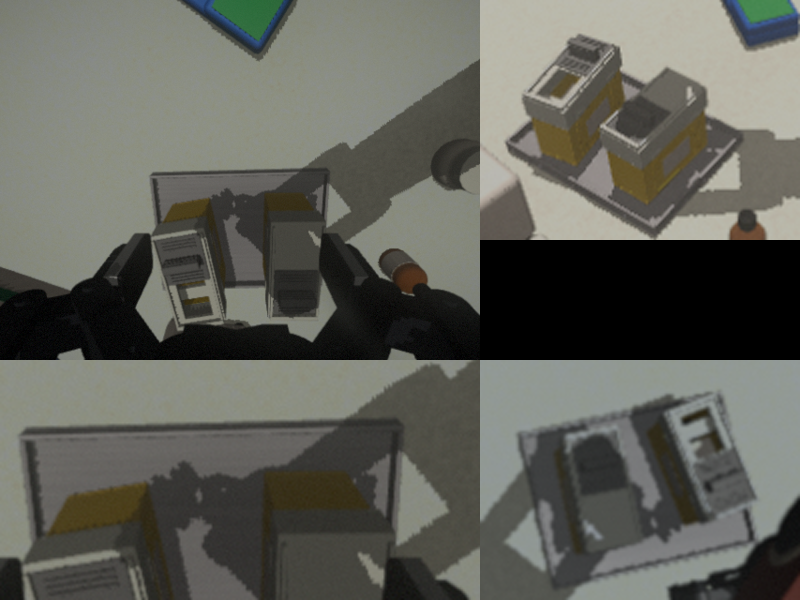

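Used is upright in the free half with its aperture closed. In the wrist view the fresh lid's corners are at about raw (162,252), (220,244), (181,349), (241,339). Next I'll locate it.

```bash
python3 - <<'E'
from h import *
np.set_printoptions(precision=4,suppress=True)
d=np.load("w2.npz");p=(d["p"],d["r"])
uv=[(162,251.5),(219.5,244),(181.5,349),(241,339)] # -x-y,-x+y,+x-y,+x+y
P=plane("wrist",uv,.106,p);print(P,P.mean(0));e=P[2]+P[3]-P[0]-P[1];print("yaw",np.degrees(np.arctan2(e[1],e[0])), np.linalg.norm(e)/2)
T=[(390.4,171.1),(370,178.9),(373.6,124.6),(351.1,132.1)]
print(tri(ray("wrist",uv,p),ray("top",T)))
w=cv2.imread("pics/w2raw.png");cv2.imwrite("pics/m5.png",cv2.resize(w[225:365,140:300],(800,600)[:2] if 0 else (640,560),interpolation=cv2.INTER_CUBIC))
E
```

```text
[[ 0.5761 -0.3413  0.106 ]
 [ 0.5556 -0.2862  0.106 ]
 [ 0.6929 -0.3038  0.106 ]
 [ 0.6655 -0.2412  0.106 ]] [ 0.6225 -0.2931  0.106 ]
yaw 20.006078672121863 0.12059245144093877
[[ 0.5822 -0.3424  0.0947  0.0024]
 [ 0.5599 -0.2876  0.1003  0.0036]
 [ 0.6931 -0.3007  0.1035  0.0072]
 [ 0.6712 -0.2415  0.101   0.0029]]
```

View pics/m5.png

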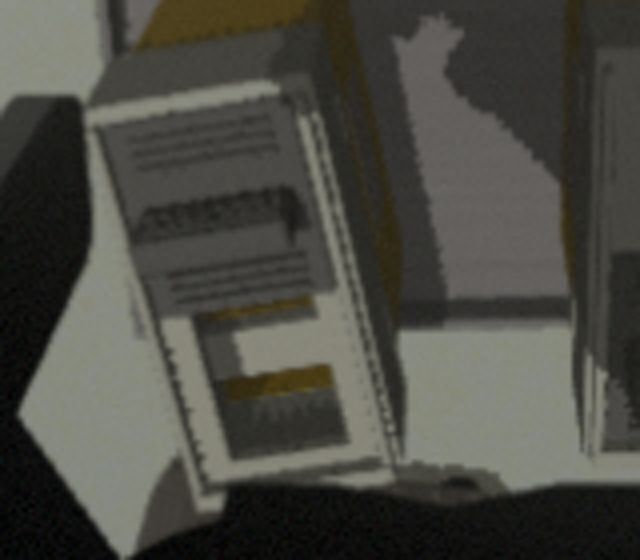

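The zoom shows the lid corners at raw (162,252.5), (218,247), (190,350) and (239,342). One of my earlier guesses was off, so I'm recomputing.

```bash
python3 - <<'E'
from h import *
np.set_printoptions(precision=4,suppress=True)
d=np.load("w2.npz");p=(d["p"],d["r"])
uv=[(162,253),(217.5,246.5),(190,350.5),(239,342.5)]
P=plane("wrist",uv,.106,p);e=P[2]+P[3]-P[0]-P[1];y=np.degrees(np.arctan2(e[1],e[0]));g=P[1]+P[3]-P[0]-P[2];print(P,P.mean(0),y,np.degrees(np.arctan2(g[1],g[0]))-90,np.linalg.norm(e)/2,np.linalg.norm(g)/2)
q=wp();R=Ro.from_rotvec(q[1]).as_matrix();print(q,np.degrees(np.arctan2(R[1,0],R[0,0])),R.T@(np.array([.6235,-.2915,.24])-q[0]))
E
```

```text
[[ 0.5778 -0.3411  0.106 ]
 [ 0.5588 -0.2876  0.106 ]
 [ 0.693  -0.2941  0.106 ]
 [ 0.6706 -0.2424  0.106 ]] [ 0.625  -0.2913  0.106 ] 22.102071783550677 21.435312950431637 0.12252267689158282 0.05652830447870077
(array([ 0.4863, -0.2686,  0.2419]), array([ 0.3387, -3.1228, -0.001 ])) -167.62123358131097 [-0.1291 -0.0518  0.0018]
```

>>> servo_tool([
  [1,-43,-17,0,0],
  [1,-44,-17,0,0],
  [1,-44,-17,0,0],
  [1,0,0,0,-5],
  [1,0,0,0,-4.5],
  [1,0,0,0,0],
])

```text
t: 14.98
tool_pos: [0.6253, -0.2907, 0.2421]
tool_rot: [0.594, -3.085, -0.001]
contact_force: [-0.0, 0.6, 0.7]
opening: 0.0854
grip_force: 0.0
```

>>> servo_tool([
  [1,0,0,45,0],
  [1,0,0,45,0],
  [1,0,0,45,0],
  [1,0,0,30,0],
  [1,0,0,6,0],
  [1,0,0,0,0],
])

```text
t: 15.72
tool_pos: [0.6255, -0.2914, 0.0721]
tool_rot: [-0.594, 3.084, -0.001]
contact_force: [0.8, -0.3, -0.3]
opening: 0.0858
grip_force: 0.0
```

>>> servo_tool([
  [0,0,0,0,0],
  [0,0,0,0,0],
  [0,0,0,0,0],
  [0,0,0,0,0],
  [0,0,0,0,0],
  [0,0,0,0,0],
], force=40)

```text
t: 16.48
tool_pos: [0.6263, -0.2918, 0.0739]
tool_rot: [-0.594, 3.082, -0.003]
contact_force: [-1.2, 1.6, 5.9]
opening: 0.0594
grip_force: 44.3
```

>>> servo_tool([
  [0,0,0,-10,0],
  [0,0,0,-30,0],
  [0,0,0,-45,0],
  [0,0,0,-45,0],
  [0,0,0,0,0],
])

```text
t: 17.1
tool_pos: [0.6273, -0.2928, 0.2073]
tool_rot: [-0.593, 3.078, -0.01]
contact_force: [0.2, -0.3, -2.3]
opening: 0.059
grip_force: 44.1
```

```bash
python3 - <<'E'
from h import *
p=wp();R=Ro.from_rotvec(p[1]).as_matrix();print(p,R.T@(np.array([.5806,.2254,.2])-p[0]),np.degrees(np.arctan2(R[1,0],R[0,0])),R[:,2])
E
```

```text
(array([ 0.62729565, -0.29276094,  0.2072741 ]), array([-0.59291581,  3.07781457, -0.01044493])) [-0.14910828  0.49847092  0.00419798] -158.190716875293 [ 0.00830186 -0.00518779 -0.99995208]
```

>>> servo_tool([
  [0,0,0,-30,0],
  [0,-5,15,0,0],
  [0,-11,38,0,0],
  [0,-15,50,0,0],
  [0,-15,50,0,0],
  [0,-15,50,0,0],
  [0,-15,50,0,0],
  [0,-15,50,0,0],
  [0,-15,50,0,0],
  [0,-15,50,0,0],
  [0,-15,50,0,0],
  [0,-13,45,0,0],
])

```text
t: 18.6
tool_pos: [0.5761, 0.2286, 0.2282]
tool_rot: [0.595, -3.081, -0.0]
contact_force: [0.5, 0.9, -3.0]
opening: 0.0591
grip_force: 44.4
```

>>> servo_tool([
  [0,0,0,0,9.3],
  [0,0,0,0,9.3],
  [0,0,0,35,0],
  [0,0,0,15,0],
  [0,0,0,0,0],
  [0,0,0,0,0],
])

```text
t: 19.35
tool_pos: [0.5786, 0.2266, 0.182]
tool_rot: [-0.088, 3.139, 0.0]
contact_force: [-0.8, 0.3, -1.8]
opening: 0.0598
grip_force: 44.8
```

```bash
python3 - <<'E'
from h import *
p=wp();R=Ro.from_rotvec(p[1]).as_matrix();w=get_image("wrist");np.savez("w3.npz",p=p[0],r=p[1])
print(p,R.T@(np.array([.5806,.2254,.2])-p[0]),np.degrees(np.arctan2(R[1,0],R[0,0])))
cv2.imwrite("pics/w3raw.png",w[:,:,::-1])
s=get_image("scene")
m=np.hstack([cv2.resize(w[100:340,160:340,::-1],(450,600),interpolation=cv2.INTER_CUBIC),cv2.resize(s[150:350,240:356,::-1],(348,600),interpolation=cv2.INTER_CUBIC)])
cv2.imwrite("pics/m6.png",m)
E
```

```text
(array([0.57863479, 0.22656444, 0.18195053]), array([-8.81297658e-02,  3.13939476e+00,  4.19599234e-04])) [-0.00191426 -0.00126852 -0.01804793] -176.7840123466552
```

View pics/m6.png

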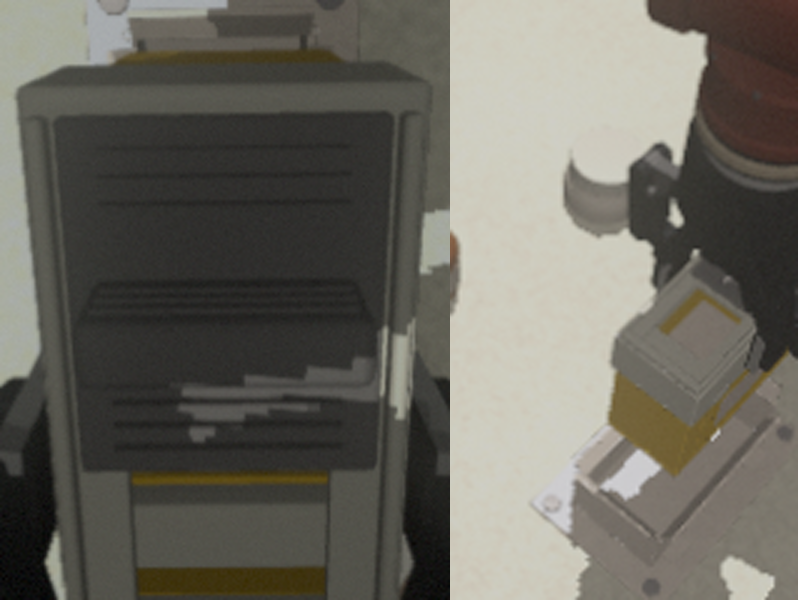

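The lid's -x edge is at raw (167.2,136.8)–(332,135.2), the container hangs level over the cradle, and its slide is open.

```bash
python3 - <<'E'
from h import *
np.set_printoptions(precision=4,suppress=True)
d=np.load("w3.npz");p=(d["p"],d["r"])
for z in(.212,.2141,.216):
    P=plane("wrist",[(167.2,136.8),(332,135.2)],z,p);g=P[1]-P[0];a=np.arctan2(-g[0],g[1]);print(P,np.linalg.norm(g),np.degrees(a),P.mean(0)[:2]+.062*np.array([np.cos(a),np.sin(a)]))
E
```

```text
[[0.517  0.1919 0.212 ]
 [0.5131 0.2519 0.212 ]] 0.06011402356436111 3.7675829307790027 [0.5769 0.226 ]
[[0.5167 0.1925 0.2141]
 [0.5128 0.2514 0.2141]] 0.058998482314655314 3.767582930779072 [0.5766 0.226 ]
[[0.5164 0.193  0.216 ]
 [0.5126 0.2508 0.216 ]] 0.057989183088731015 3.767582930778974 [0.5764 0.226 ]
```

>>> servo_tool([
  [0,-3.5,-0.8,0,0],
  [0,0,0,30,0],
  [0,0,0,18,0],
  [0,0,0,6,0],
  [0,0,0,6,0],
  [0,0,0,6,0],
  [0,0,0,0,0],
])

```text
t: 20.32
tool_pos: [0.5818, 0.2258, 0.1152]
tool_rot: [0.088, -3.14, 0.0]
contact_force: [0.7, -0.2, -3.1]
opening: 0.0593
grip_force: 44.8
```

>>> servo_tool([
  [0,0,0,5,0],
  [0,0,0,5,0],
  [0,0,0,5,0],
  [0,0,0,0,0],
])

```text
t: 20.82
tool_pos: [0.5814, 0.2256, 0.0995]
tool_rot: [0.088, -3.139, 0.001]
contact_force: [-0.2, -0.9, -2.3]
opening: 0.0592
grip_force: 44.8
```

>>> servo_tool([
  [0,0,0,5,0],
  [0,0,0,5,0],
  [0,0,0,5,0],
  [0,0,0,0,0],
])

```text
t: 21.32
tool_pos: [0.5814, 0.2256, 0.0845]
tool_rot: [0.088, -3.139, 0.001]
contact_force: [0.4, -0.2, -3.3]
opening: 0.0598
grip_force: 44.9
```

No contact so far; about 10.5 mm to go.

>>> servo_tool([
  [0,0,0,4,0],
  [0,0,0,3,0],
  [0,0,0,2,0],
  [0,0,0,0,0],
])

```text
t: 21.82
tool_pos: [0.5818, 0.2257, 0.0761]
tool_rot: [0.088, -3.14, 0.0]
contact_force: [0.5, 0.2, -3.3]
opening: 0.0595
grip_force: 44.9
```

>>> servo_tool([
  [0,0,0,1,0],
  [0,0,0,0.7,0],
  [0,0,0,0,0],
])

```text
t: 22.2
tool_pos: [0.5819, 0.2258, 0.0746]
tool_rot: [0.088, -3.14, 0.0]
contact_force: [-0.6, 0.3, -3.0]
opening: 0.0596
grip_force: 44.9
```

>>> servo_tool([
  [0,0,0,1,0],
  [0,0,0,0.5,0],
  [0,0,0,0,0],
])

```text
t: 22.58
tool_pos: [0.5821, 0.2259, 0.074]
tool_rot: [-0.088, 3.14, 0.0]
contact_force: [-4.3, -0.6, 4.9]
opening: 0.0593
grip_force: 45.5
```

>>> servo_tool([
  [1,0,0,0,0],
  [1,0,0,0,0],
  [1,0,0,0,0],
  [1,0,0,0,0],
  [1,0,0,-40,0],
  [1,0,0,-45,0],
  [1,0,0,-45,0],
  [1,60,0,-30,0],
  [1,60,0,0,0],
  [1,60,0,0,0],
  [1,0,0,0,0],
  [1,0,0,0,0],
])

```text
t: 24.08
tool_pos: [0.4067, 0.216, 0.2316]
tool_rot: [-0.088, 3.139, 0.001]
contact_force: [0.3, 1.0, 0.5]
opening: 0.0855
grip_force: 0.0
```

```bash
python3 - <<'E'
from h import *
o=get_obs();print(o["t"],o["tool_pos"],o["contact_force"])
s=get_image("scene");t=get_image("top")
cv2.imwrite("pics/t4raw.png",t[:,:,::-1])
f=lambda im,u,v,w,h:cv2.resize(im[v:v+h,u:u+w,::-1],(400,300),interpolation=cv2.INTER_CUBIC)
m=np.vstack([np.hstack([f(t,100,120,120,90),f(s,260,245,120,90)]),np.hstack([f(t,200,100,240,180),f(s,100,115,240,180)])])
cv2.imwrite("pics/m7.png",m)
E
```

```text
24.075 [0.40669274 0.2160138  0.23164161] [0.32063849 0.95250572 0.48005048]
```

View pics/m7.png

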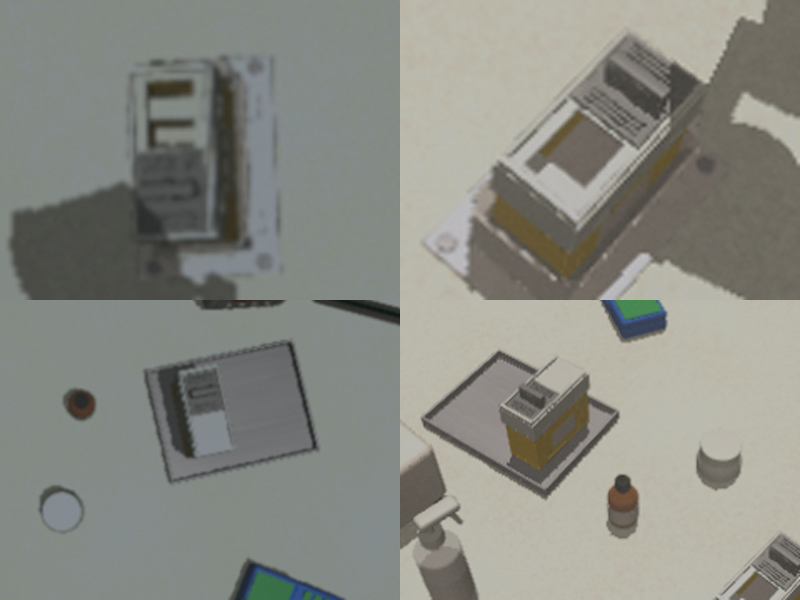

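The final views show the fresh container seated square in the bracket with its slide open, and the used one upright in the tray with its grip about 25 mm to the +x side, i.e. at the end stop. The vial and jar haven't moved.

```bash
python3 -c "
from station import *
print(finish_job())"
```

```text
the job is handed in; nothing more can be done
None
```

The job is handed in after about 24 s: the full container's slide was pushed to its end stop and the container stands upright on the tray, while the fresh one is seated in the bracket with its slide open, and the bottle and jar were not moved.

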